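# Stack the turntable and hold the magnifier over it

## Task

Finish the little turntable in the stand's pocket: set the spacer ring down squarely on the puck that is already there, then the top disc on the spacer with its boss up, lowering both rather than dropping them. Then swing the flip-over magnifier down from where it leans back, without letting it fall on the stack, and hold it 45 degrees above level so that I can look through it at the stack; finish while still holding it there, as it would fall shut if let go. Leave the jar, abacus and compass where they are.

Things in the scene. Friction and masses are not known exactly. Their poses are not given: they have to be found in the camera images.
- stand: Fixed wooden stand, z up, yawed up to 0.3 rad: base plate 12 mm thick, 150 mm in its x, in its y from -65 to +115 mm. Origin: on the desk under the pocket's centre. The pocket for 50 mm round parts (2 mm play all round) is four 10 mm steel pins with tapered tips. Two hinge posts at x = +-60, y = +85 mm are 94 mm high.
- pocket (a point): Centre of the pocket floor, on top of the base plate, 12 mm above the desk. The pins round it stand at x = +-19.7, y = +-25.2 mm (stand axes), tips 60 mm above the desk. The 40 mm gaps between pins on the +x and -x sides let in fingers that hold a part across the stand's x direction.
- puck_mid (a point): Centre of the turntable's body, a loose plain steel puck 50 mm in diameter and 18 mm high, already in the pocket (its top is 30 mm above the desk).
- spacer_mid (a point): Centre of the loose spacer, an aluminium ring 50 mm outside diameter, 26 mm hole, 18 mm high, lying flat on the desk on the robot's right (-y). It and the disc may have swapped places. Stacked, this point is 39 mm above the desk.
- disc_mid (a point): Centre of the 18 mm high, 50 mm wide rim part of the loose top disc: solid aluminium with a 16 mm wide, 10 mm high boss on top; lies flat, boss up, on the desk on the robot's right. This point is 9 mm above its underside; stacked, it is 57 mm above the desk.
- lens (a joint): Angle of the flip-over magnifier, rad: 0 = shut, level over the pocket; pi/4 = held 45 degrees above level; it starts leaning back against its stop at 1.9 (past upright, away from the pocket), where it stays by its own weight. Forward of upright (below 1.57) it falls shut freely. It weighs about 160 g.
- lens_hinge (a point): Middle of the magnifier's hinge line, fixed on the stand at its y = +85 mm, 85 mm above the desk; the hinge line runs along the stand's x. With lens angle a the handle bar lies at stand y = 85 - 172 cos(a) mm, height 85 + 172 sin(a) mm.
- lens_bar (a point): Middle of the magnifier's handle, a round black bar 10 mm thick along the stand's x, 80 mm free between its side arms, 172 mm from the hinge line. The round lens frame (8 mm thick, 92 mm wide, clear glass) begins 38 mm from the bar's centre line, so fingers can pinch the bar from above, closing along the stand's y; it can turn between them.
- jar: Bystander: small glass jar with a red lid, 56 mm wide, 66 mm high, origin under its centre.
- abacus: Bystander: flat green abacus, 180 by 110 by 22 mm, origin under its centre.
- compass: Bystander: steel drawing compass lying flat, about 146 mm long in its x, 55 mm wide, origin under its middle.
Not all that is in view belongs to the job. Leave any yellow look-alike of the part that bears spacer_mid alone.

How it is judged:
By the outcome, as a careful person would: the job done as asked, in the order asked, and still so for the second after the job is handed in, while the arm keeps its last pose, push and grip.
It also fails if it takes over 61 s, if anything falls off the work surface, if the arm or the gripper's body presses on something with over 40 N, if the wrist force passes 120 N, or if a joint passes its speed limit or range.

## Robot

A 7-joint arm with a two-finger parallel gripper is mounted at the origin on the work surface. World frame = base frame: x ahead of the robot, y to its left, z up, the work surface at z = 0. Lengths are in mm, angles in degrees, forces in N, time in s.
With the tool pointing down it reaches from about 400 to 875 mm from the base axis. Payload 6.5 kg.
Tool frame: the origin (TCP) lies at the centre of the arm's flange, where the gripper is bolted on; the fingertips stand 173 mm ahead of it and the grasp point (between the pads) lies 155 mm ahead of it; z points along the fingers, y is the line along which they close (so a half turn about z gives the same grasp; the last joint's range is limited). The gripper opens to 85 mm and grips with 20 to 120 N. Pads are 22 mm wide; open, the fingers measure 114 mm over their backs; the gripper's body (76 mm by 85 mm) begins 54 mm behind the grasp point. The pads swing forward as they close: fully open they stand 13 mm farther back than shut.
Start: joints at [-3.793, 30.733, -0.252, 88.115, 0.149, 61.152, -4.079], TCP at [649.992, 0.005, 404.69] pointing down, gripper open.
Joint ranges: [-154.64, 154.64], [-21.42, 123.67], [-72.66, 72.17], [13.99, 137.28], [-74.86, 254.86], [10.95, 109.41], [-158.01, 158.01]. Speed limits (degrees/s): [136.94, 136.94, 180, 180, 180, 180, 180].

## Interface

Orientations are given as [roll, pitch, yaw] about the fixed x, y, z axes, in that order (R = Rz(yaw) Ry(pitch) Rx(roll)).
In Python, from cell import arm gives the robot as it stands.
- The arm moves only by the tool carry_out, never from a script. Its argument "targets" is a list of rows, each a list of 5 numbers: the gripper command: -1 is fully open, 1 is shut, values between are in proportion, then the shift along the tool's x, y, z in m, then the turn about the tool's z in degrees. In form: [[fingers, x, y, z, twist], ...]. A call has 1 to 10 rows; each row is the pose to reach, as a shift and turn from the pose commanded when the call began, along the tool's axes at that moment; what a row does not reach only later rows make up. A row lasts 1/12 s, in which the tool goes at most 41.7 mm and 7.16 degrees, less where a joint would pass 70% of its speed; a pose out of reach is approached as far as the arm can. A call with a gripper value outside its range is refused whole. The fingers move at their own pace and stop on an object; "grip_force" is the grip in N (left out, the last holds). Time passes only in rows, so rows that repeat a pose let the fingers close. It gives the time, the measured TCP pose, the force, the opening and the grip force at its end, in the units of the state.
- arm.sense(): the state, without advancing time (a new reading comes with each control period).
- arm.get_image(name): name is "scene" or "side" or "wrist"; returns a dict with "color" (400x640x3 uint8, blue, green, red), "fov_y" (degrees; the focal length in pixels is half the picture's height over the tangent of half this angle, whatever the lens; pixels are square), "cx", "cy" (the principal point, pixels), "R" (3x3) and "t" (3): a world point X has camera coordinates R X + t; the wrist camera has in their place "mount" (4x4, takes a point from camera to tool coordinates, whose origin is the TCP and whose axes are the flange's). Camera axes: x right, y down, z forward; pixel columns grow to the right and rows downward; lengths in mm; the calibration is good to about 2 mm. A picture is of the moment at which its call begins: read the wrist's pose just before it. There is no depth.
- arm.hand_in(): hands the job in; it is judged then, once.
The state is a dict: "t": time; "joint_positions": joint angles; "qd": joint speeds; "joint_efforts": joint torques, N m; "ee_pos": TCP position; "ee_rot": TCP orientation; "force": force on the tool from outside, world axes, zero at the start; "ft_torque": the same for the moment, N m; "gripper_width": opening from 0.0 (shut) to 1.0 (fully open); "grasp_force": force on a finger pad.
Only numpy, scipy, OpenCV 4.12 (cv2) and the standard library are available. Lean on these libraries where they do the work, as an engineer would, in place of code of your own. Each camera call takes 0.05 s, during which the arm holds its last target. There are 200 camera calls.

## Working session

There is one attempt and no reset: what is moved stays moved. The work goes in short steps, Python scripts to look and compute and a tool call to move; the robot and the scene stay as the last step left them, time stands still between calls to the robot, and variables do not carry over. Pictures are saved under pics/ and viewed, at most 10 in all, crops included, and the job is handed in when it is done.

Besides the shell and the picture viewer there is one more tool, called after "Request:" as a command line: name --pt "numbers of a row" for each row, then --argument value for the rest. carry_out: Moves the arm, as the interface text tells. Its arguments: {"type":"object","properties":{"targets":{"type":"array"},"grip_force":{"type":"number"}},"required":["targets"]}

```bash
mkdir -p pics; ls
cat > h.py <<'E'
import numpy as np, cv2
from cell import arm
from scipy.spatial.transform import Rotation as Ro
def cam(name):
    s=arm.sense(); d=arm.get_image(name)
    f=200/np.tan(np.radians(d['fov_y'])/2)
    if name=='wrist':
        M=np.array(d['mount']); T=np.eye(4); T[:3,:3]=Ro.from_euler('xyz',s['ee_rot'],degrees=True).as_matrix(); T[:3,3]=s['ee_pos']
        W=np.linalg.inv(T@M); R,t=W[:3,:3],W[:3,3]
    else: R,t=np.array(d['R']),np.array(d['t'])
    return dict(img=np.array(d['color']),f=f,cx=d['cx'],cy=d['cy'],R=R,t=t)
def ray(c,u,v):
    o=-c['R'].T@c['t']; d=c['R'].T@np.array([(u-c['cx'])/c['f'],(v-c['cy'])/c['f'],1]); return o,d/np.linalg.norm(d)
def onz(c,u,v,z):
    o,d=ray(c,u,v); return o+d*(z-o[2])/d[2]
def proj(c,X):
    p=c['R']@np.array(X,float)+c['t']; return c['f']*p[0]/p[2]+c['cx'],c['f']*p[1]/p[2]+c['cy']
def tri(c1,p1,c2,p2):
    o1,d1=ray(c1,*p1);o2,d2=ray(c2,*p2)
    k=np.linalg.lstsq(np.c_[d1,-d2],o2-o1,rcond=None)[0]
    a,b=o1+k[0]*d1,o2+k[1]*d2
    return (a+b)/2,np.linalg.norm(a-b)
E
python3 - <<'E'
from h import *
import pickle
for n in('scene','side','wrist'):
    c=cam(n); pickle.dump(c,open(n+'0.pkl','wb')); cv2.imwrite(f'pics/{n}0.png',c['img'])
    print(n,c['f'],c['cx'],c['cy'],-c['R'].T@c['t'])
print(arm.sense())
E
```

```text
pics
scene 373.83541737157515 321.4944769266923 196.82323178773646 [1044.19453754   58.08045207  931.19820431]
side 463.1892075407014 313.3609332200675 208.08020935496307 [ 164.21444896 -856.92725762  930.34315503]
wrist 356.98714169327354 328.8060866876144 202.52777336596472 [648.98784546  68.55210732 372.25993538]
{'t': 0.15, 'joint_positions': array([-3.79281913, 30.76826541, -0.25283816, 88.15806428,  0.14870238,
       61.15063371, -4.07996085]), 'qd': array([-0.05332969, -0.04419924,  0.00045056, -0.18123635, -0.10031647,
       -0.03296938,  0.1103653 ]), 'joint_efforts': array([ 1.61238928e-03, -5.83780539e+01,  1.04997531e+00, -2.59348226e+01,
        1.25170653e-02,  6.47799578e-03, -7.88314480e-06]), 'ee_pos': array([ 6.49747204e+02, -5.77888152e-03,  4.04003547e+02]), 'ee_rot': array([-1.79923614e+02,  6.25823776e-03,  9.00020362e+01]), 'force': array([ 0.22879179, -0.32362803,  0.15062612]), 'ft_torque': array([0.02916433, 0.02933337, 0.06729158]), 'grasp_force': 0.0, 'gripper_width': 0.9989577571980348}
```

View pics/scene0.png

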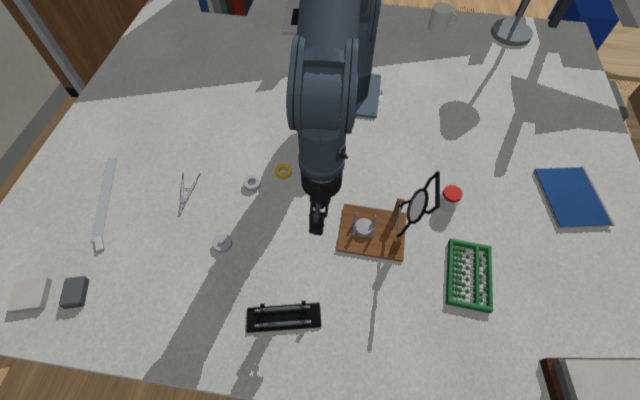

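View pics/side0.png

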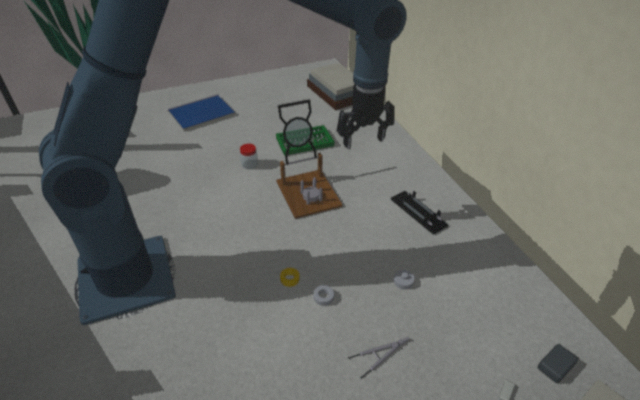

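View pics/wrist0.png

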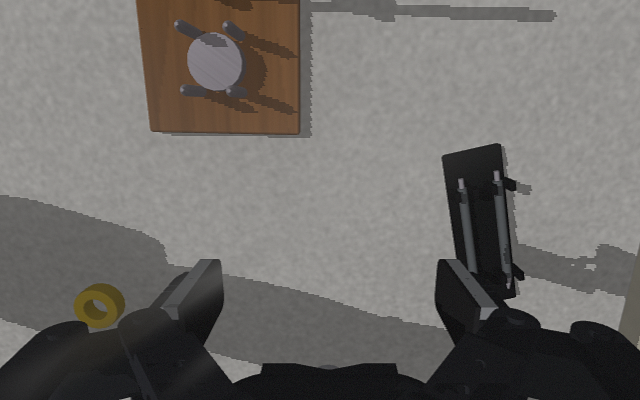

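The scene picture shows these candidates for the spacer:
- grey ring at (252,183)
- yellow ring at (284,171), the look-alike
- bossed disc at (222,242)

In the side picture they are at (324,295), (290,277) and (404,280). I choose the grey ring, and I'll check it in a crop. The puck is at wrist (215,62), with the stand edges visible. The magnifier leans back at scene (418,205).

Run:
```python
from h import *
import pickle
S,D,W=[pickle.load(open(n+'0.pkl','rb')) for n in('scene','side','wrist')]
for n,a,b in (('ring',(252,183),(324,295)),('yel',(284,171),(290,277)),('disc',(222,242),(404,280))):
    print(n,onz(S,*a,12).round(),onz(D,*b,12).round(),[round(float(x)) for x in proj(W,onz(S,*a,12))])
print('puck',onz(W,215,62,30))
for p in((152,131),(299,133),(299,10),(137,10)): print('plate',onz(W,*p,12).round(1))
print('bar? ', [tri(S,a,D,b) for a,b in (((437,174),(294,104)),)])
c=S['img'][150:265,200:310]; cv2.imwrite('pics/crop.png',cv2.resize(c,None,fx=5,fy=5,interpolation=2))
```

```text
ring [ 446. -238.   12.] [ 444. -243.   12.] [161, 367]
yel [ 387. -153.   12.] [ 386. -161.   12.] [100, 304]
disc [ 647. -269.   12.] [ 647. -274.   12.] [328, 388]
puck [546.05834971 103.67263023  30.        ]
plate [472.4  41.5  12. ]
plate [618.5  39.4  12. ]
plate [621.  149.7  12. ]
plate [473.4 149.9  12. ]
bar?  [(array([536.42112585, 230.64177718, 265.67175503]), np.float64(25.668722805261414))]
```

View pics/crop.png

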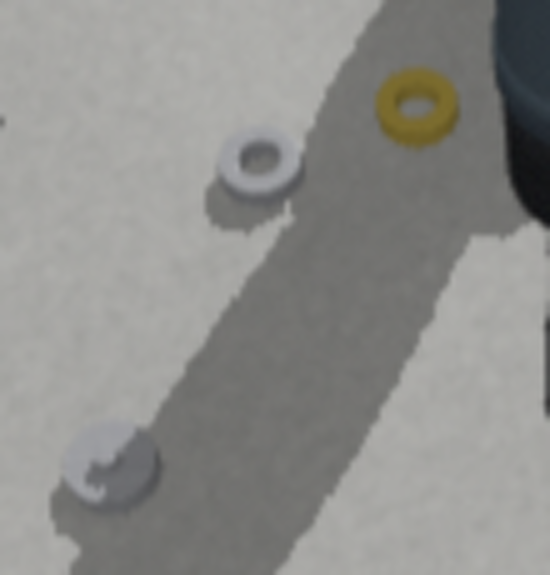

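The crop shows the plain grey ring with a hole (the spacer) at top centre, the yellow look-alike at right and the bossed disc at bottom left. The spacer and disc haven't been mistaken for each other, so I'll look from above both.

Request:
carry_out --pt "-1 -0.04 -0.013 0 0" --pt "-1 -0.08 -0.026 0 0" --pt "-1 -0.12 -0.039 0 0" --pt "-1 -0.16 -0.052 0 0" --pt "-1 -0.2 -0.065 0 0" --pt "-1 -0.24 -0.078 0 0" --pt "-1 -0.27 -0.09 0 0" --pt "-1 -0.29 -0.1 0 0" --pt "-1 -0.3 -0.1 0 0" --pt "-1 -0.3 -0.1 0 0" --grip_force 40

```text
t: 0.98
ee_pos: [549.0, -302.7, 404.5]
ee_rot: [-180.0, 0.1, 89.8]
force: [0.5, 0.0, -0.1]
gripper_width: 0.999
grasp_force: 0.0
```

```bash
cat > rings.py <<'E'
from h import *
def find(c,X,r=60):
    u,v=map(int,proj(c,X)); y0,x0=max(0,v-r),max(0,u-r)
    p=c['img'][y0:v+r,x0:u+r]
    return p,x0,y0
if __name__=='__main__':
    s=arm.sense(); print(s['ee_pos'].round(1),s['ee_rot'].round(2),s['t'])
    c=cam('wrist'); cv2.imwrite('pics/w1.png',c['img']); import pickle; pickle.dump(c,open('w1.pkl','wb'))
    for X in((446,-240,18),(647,-271,18)): print(proj(c,X))
E
python3 rings.py
```

```text
[ 549.  -302.7  404.5] [-1.7997e+02  7.0000e-02  8.9750e+01] 0.9833
(np.float64(222.65612953741237), np.float64(108.91872143844893))
(np.float64(429.4761806936622), np.float64(140.35484121619896))
```

View pics/w1.png

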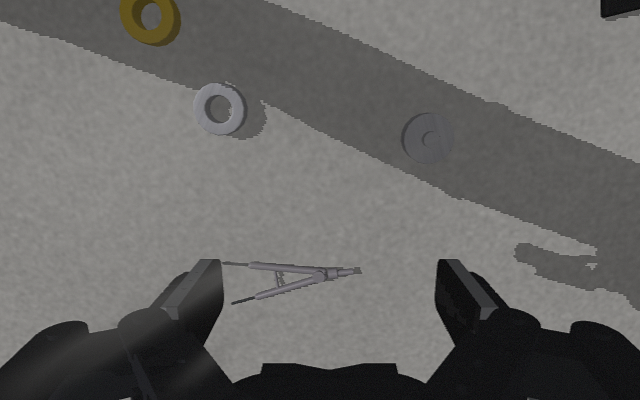

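The wrist picture shows the spacer at (220,109), the disc at (426,138), the yellow ring at (150,15) and the compass at (290,280). Next I'll fit the rims.

Run:
```python
from h import *
import pickle
c=pickle.load(open('w1.pkl','rb')); im=c['img'].astype(int)
print('px ring,floor,disc,shadow',im[109,200],im[150,100],im[150,415],im[180,415])
m=((im[...,0]-im[...,2])>6).astype(np.uint8)
m=cv2.morphologyEx(m,cv2.MORPH_OPEN,np.ones((3,3),np.uint8))
for k in cv2.findContours(m,0,2)[0]:
    if cv2.contourArea(k)<300: continue
    h=cv2.convexHull(k); (x,y),(a,b),t=cv2.fitEllipse(h); print((x,y),a,b,cv2.contourArea(k),onz(c,x,y,9).round(1))
W=pickle.load(open('wrist0.pkl','rb')); im=W['img'].astype(int)
print(im[62,215],im[85,158])
g=cv2.medianBlur(W['img'],3); m=((im.min(2)>105)).astype(np.uint8)[20:100,175:255]
m=((im[...,0]-im[...,2])>-8).astype(np.uint8)
r=np.zeros_like(m); r[15:110,170:250]=1; m=m*r
hsv=cv2.cvtColor(W['img'],cv2.COLOR_BGR2HSV)
big=cv2.resize(W['img'][0:150,120:320],None,fx=4,fy=4,interpolation=2); cv2.imwrite('pics/p.png',big)
```

```text
px ring,floor,disc,shadow [133 129 128] [139 141 143] [92 90 90] [131 135 136]
[129 122 127] [57 76 98]
```

View pics/p.png

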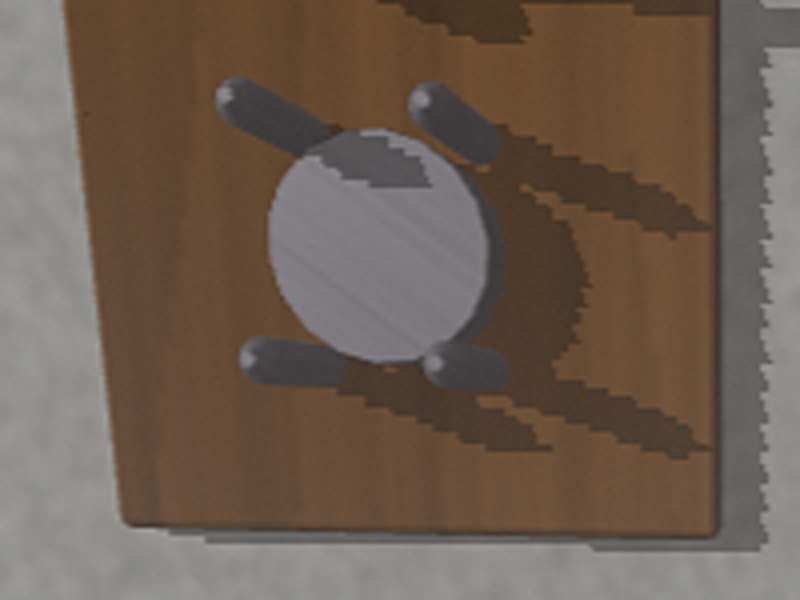

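The crop shows the puck top centred at about wrist (214.4,60.9), with four pin tips around it. I'll compute the pocket from both and retry the ring masks.

```bash
cat > blobs.py <<'E'
from h import *
def blobs(c,X,z=9,r=45,th=0.5):
    im=cv2.GaussianBlur(c['img'],(5,5),0).astype(float); m=((im[...,0]-im[...,2])>th).astype(np.uint8)
    w=np.zeros_like(m); u,v=map(int,proj(c,X)); w[max(0,v-r):v+r,max(0,u-r):u+r]=1; m=cv2.morphologyEx(m*w,cv2.MORPH_OPEN,np.ones((3,3),np.uint8))
    k=max(cv2.findContours(m,0,2)[0],key=cv2.contourArea); e=cv2.fitEllipse(cv2.convexHull(k))
    return e,onz(c,*e[0],z).round(1)
E
python3 - <<'E'
from blobs import *
import pickle
c=pickle.load(open('w1.pkl','rb'))
for X in((446,-240,9),(647,-271,9)): print(blobs(c,X))
W=pickle.load(open('wrist0.pkl','rb'))
print('puck',onz(W,214.4,60.9,30))
P=np.array([onz(W,120+u/4-.4,v/4-.4,58.5) for u,v in((233,96),(430,99),(257,359),(439,361))]); print(P.round(1),P.mean(0))
S,D=[pickle.load(open(n+'0.pkl','rb')) for n in('scene','side')]
for n,cc in(('scene',S),('side',D)):
    cv2.imwrite(f'pics/l_{n}.png',cv2.resize(cc['img'][150:260,330:460] if n=='scene' else cc['img'][90:220,260:350],None,fx=4,fy=4,interpolation=2))
E
cd pics; python3 -c "
import cv2,numpy as np
a=cv2.imread('l_scene.png');b=cv2.imread('l_side.png')
o=np.zeros((520,890,3),np.uint8);o[:a.shape[0],:520]=a;o[:b.shape[0],525:885]=b
cv2.imwrite('l.png',cv2.resize(o,None,fx=.89,fy=.89))"
```

```text
(((219.43215942382812, 108.23632049560547), (50.847557067871094, 54.825347900390625), 128.26669311523438), array([ 440.3, -239.5,    9. ]))
(((427.58709716796875, 137.56546020507812), (50.21263885498047, 51.885231018066406), 71.00514221191406), array([ 647.4, -269.1,    9. ]))
puck [545.60018642 104.59580263  30.        ]
[[527.3 129.6  58.5]
 [566.8 129.   58.5]
 [526.6  79.3  58.5]
 [564.8  78.9  58.5]] [546.37986203 104.17491976  58.5       ]
```

Request:
carry_out --pt "-1 0.015 -0.025 0.025 0" --pt "-1 0.03 -0.05 0.05 0" --pt "-1 0.045 -0.075 0.08 0" --pt "-1 0.06 -0.1 0.11 0.5" --pt "-1 0.061 -0.109 0.135 1" --pt "-1 0.061 -0.109 0.15 1" --pt "-1 0.061 -0.109 0.15 1" --pt "-1 0.061 -0.109 0.15 1" --pt "-1 0.061 -0.109 0.15 1"

```text
t: 1.78
ee_pos: [442.6, -238.2, 255.7]
ee_rot: [179.9, 0.0, 89.1]
force: [0.1, -0.6, -0.8]
gripper_width: 1.0
grasp_force: 0.0
```

Run:
```python
from h import *
import time
s=arm.sense(); print(s['ee_pos'],s['ee_rot'],s['qd'].round(2))
arm.get_image('wrist'); s=arm.sense(); print(s['ee_pos'],s['ee_rot'],s['qd'].round(2))
```

```text
[ 442.63660256 -238.22872336  255.71091062] [1.79868388e+02 1.27240369e-02 8.91180944e+01] [ 0.56 -0.62  0.54 -0.31  0.16 -0.12  0.16]
[ 442.53285614 -238.57675541  255.92256882] [1.79846048e+02 3.41138311e-02 8.90886634e+01] [ 0.44 -0.23  0.33  0.21 -0.05 -0.15  0.01]
```

Request:
carry_out --pt "-1 -0.001 -0.002 0.03 0" --pt "-1 -0.001 -0.002 0.055 0" --pt "-1 -0.001 -0.002 0.072 0" --pt "-1 -0.001 -0.002 0.082 0" --pt "-1 -0.001 -0.002 0.082 0" --pt "0 -0.001 -0.002 0.082 0" --pt "1 -0.001 -0.002 0.082 0" --pt "1 -0.001 -0.002 0.082 0" --pt "1 -0.001 -0.002 0.082 0" --pt "1 -0.001 -0.002 0.082 0"

```text
t: 2.67
ee_pos: [439.7, -240.3, 174.4]
ee_rot: [179.9, 0.1, 89.0]
force: [-0.9, 0.9, 9.8]
gripper_width: 0.564
grasp_force: 39.9
```

Request:
carry_out --pt "1 0 0 0 0" --pt "1 0 0 0 0" --pt "1 0 0 0 0" --pt "1 0 0 0 0"

```text
t: 3.0
ee_pos: [439.7, -240.3, 174.4]
ee_rot: [179.9, 0.1, 89.0]
force: [-1.7, 0.9, 9.1]
gripper_width: 0.565
grasp_force: 39.9
```

Request:
carry_out --pt "0 0 0 0 0" --pt "-1 0 0 0 0" --pt "-1 0 0 0 0" --pt "-1 0 0 -0.03 0" --pt "-1 -0.02 0 -0.07 0" --pt "-1 -0.04 0 -0.11 0" --pt "-1 -0.06 0 -0.15 0" --pt "-1 -0.075 0 -0.19 0" --pt "-1 -0.08 0 -0.22 0" --pt "-1 -0.08 0 -0.23 0"

```text
t: 3.83
ee_pos: [438.1, -323.3, 409.4]
ee_rot: [179.5, 0.4, 88.8]
force: [1.0, -0.2, 1.0]
gripper_width: 1.0
grasp_force: 0.0
```

Request:
carry_out --pt "-1 0 0 0 0" --pt "-1 0 0 0 0" --pt "-1 0 0 0 0"

```text
t: 4.08
ee_pos: [437.2, -319.0, 401.1]
ee_rot: [-179.9, -0.1, 89.0]
force: [0.2, 0.1, 0.3]
gripper_width: 0.996
grasp_force: 0.0
```

Run:
```python
from blobs import *
s=arm.sense(); print(s['ee_pos'],s['ee_rot'])
c=cam('wrist'); print(blobs(c,(440,-240,9)))
```

```text
[ 437.15986447 -319.04989195  401.14092533] [-1.79864005e+02 -9.65957828e-02  8.90476785e+01]
(((331.2909240722656, 91.39742279052734), (51.852500915527344, 53.9239616394043), 172.5277557373047), array([ 439. , -239.5,    9. ]))
```

Request:
carry_out --pt "-1 0.03 0 0.03 0" --pt "-1 0.055 0 0.07 0" --pt "-1 0.075 0 0.11 0" --pt "-1 0.081 0 0.15 0" --pt "-1 0.081 0 0.185 0" --pt "-1 0.081 0 0.21 0" --pt "-1 0.081 0 0.223 0" --pt "-1 0.081 0 0.228 0" --pt "-1 0.081 0 0.228 0" --pt "0 0.081 0 0.228 0"

```text
t: 4.97
ee_pos: [438.9, -238.8, 174.7]
ee_rot: [-180.0, -0.0, 89.0]
force: [0.2, -0.6, 0.8]
gripper_width: 0.888
grasp_force: 0.0
```

Request:
carry_out --pt "1 0 0 0 0" --pt "1 0 0 0 0" --pt "1 0 0 0 0" --pt "1 0 0 0 0" --pt "1 0 0 0 0" --pt "1 0 0 0 0"

```text
t: 5.47
ee_pos: [439.5, -239.3, 176.2]
ee_rot: [179.9, 0.0, 89.0]
force: [-1.9, 0.6, 6.9]
gripper_width: 0.563
grasp_force: 40.1
```

Run:
```python
from h import *
s=arm.sense(); print(s['ee_pos'],s['ee_rot'],s['force'])
```

```text
[ 439.4704001  -239.27569587  176.16861847] [1.79887454e+02 4.68625115e-02 8.89768101e+01] [-1.93090913  0.59980914  6.93495308]
```

Request:
carry_out --pt "1 0 0 -0.01 0" --pt "1 0 0 -0.03 0" --pt "1 0.01 0.004 -0.065 0" --pt "1 0.03 0.011 -0.1 0" --pt "1 0.06 0.023 -0.13 0" --pt "1 0.09 0.035 -0.155 0" --pt "1 0.125 0.048 -0.175 0" --pt "1 0.16 0.061 -0.195 0" --pt "1 0.195 0.075 -0.21 0" --pt "1 0.225 0.087 -0.22 0"

```text
t: 6.3
ee_pos: [530.4, -13.1, 398.0]
ee_rot: [179.8, -0.0, 89.0]
force: [1.9, 0.2, -0.5]
gripper_width: 0.566
grasp_force: 41.6
```

Request:
carry_out --pt "1 0.025 0.01 -0.005 0" --pt "1 0.038 0.014 -0.008 0" --pt "1 0.04 0.015 -0.008 0" --pt "1 0.04 0.015 -0.008 0" --pt "1 0.04 0.015 -0.008 0" --pt "1 0.04 0.015 -0.008 0" --pt "1 0.04 0.015 -0.008 0"

```text
t: 6.88
ee_pos: [545.1, 22.3, 402.3]
ee_rot: [-179.9, 0.1, 88.8]
force: [-0.0, 0.1, 0.2]
gripper_width: 0.563
grasp_force: 41.6
```

Run:
```python
from h import *
import pickle
s=arm.sense(); print(s['ee_pos'],s['ee_rot'],s['force'],s['gripper_width'],s['grasp_force'])
c=cam('wrist'); pickle.dump(c,open('w2.pkl','wb'))
u,v=map(int,proj(c,(546,104.3,40))); print(u,v)
a=c['img'][v-65:v+65,u-80:u+80]; print(u-80,v-65)
cv2.imwrite('pics/w2.png',np.vstack([cv2.resize(a,None,fx=4,fy=4,interpolation=2)]))
im=cv2.GaussianBlur(c['img'],(3,3),0).astype(int)
m=((im[...,2]-im[...,0])<20).astype(np.uint8)*((im.max(2)>70))
w=np.zeros_like(m);w[v-65:v+65,u-80:u+80]=1
```

```text
[545.12501938  22.28314107 402.31043672] [-1.79937634e+02  5.09702002e-02  8.88378992e+01] [-0.0496641   0.09258322  0.18616279] 0.5627565283387123 41.632703840732574
329 86
249 21
```

View pics/w2.png

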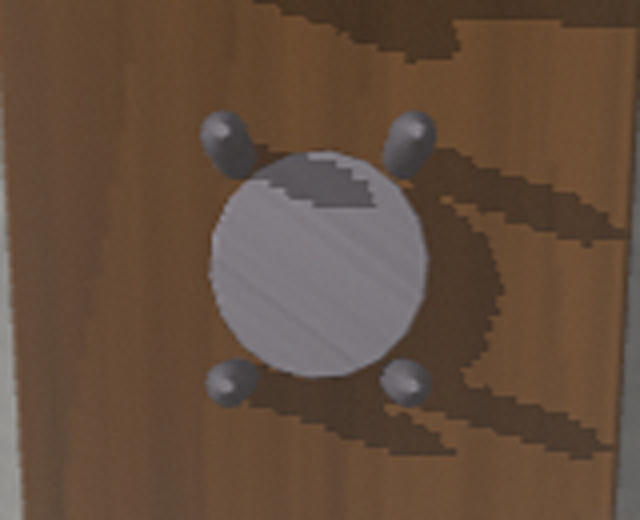

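The picture shows the puck top centred at crop (319.5,264) and pin tips at about (222,130), (413,128), (230,383) and (405,382).

Run:
```python
from h import *
import pickle
c=pickle.load(open('w2.pkl','rb'))
q=lambda u,v:(249+u/4-.4,21+v/4-.4)
print('puck',onz(c,*q(319.5,264),30))
P=np.array([onz(c,*q(u,v),59) for u,v in((222,130),(413,128),(230,383),(405,382))]); print(P.round(1),P.mean(0))
for z,u in ((12,(0,300)),):
    pass
# base plate side edges
im=cv2.GaussianBlur(c['img'],(3,3),0).astype(int); d=(im[...,2]-im[...,0])
rows=[]
for v in range(2,130,4):
    x=np.where(d[v]>18)[0]; x=x[(x>220)&(x<430)]; rows.append((v,x.min(),x.max()))
L=np.array([onz(c,a-.5,v,12)[:2] for v,a,b in rows]);R=np.array([onz(c,b+.5,v,12)[:2] for v,a,b in rows])
for E in (L,R):
    p=np.polyfit(E[:,1],E[:,0],1); print('edge x at y104:',np.polyval(p,104),'yaw',-np.degrees(np.arctan(p[0])),np.std(E[:,0]-np.polyval(p,E[:,1])))
```

```text
puck [545.12879813 104.47878362  30.        ]
[[526.  129.6  59. ]
 [564.7 129.1  59. ]
 [525.7  79.7  59. ]
 [562.8  79.1  59. ]] [544.7900988  104.38073521  59.        ]
edge x at y104: 470.56970989206013 yaw -1.2208788188383584 0.2824837784724587
edge x at y104: 619.0884328379988 yaw -1.3106320023370266 0.26860713320971297
```

Request:
carry_out --pt "1 0.03 0 0.02 0" --pt "1 0.055 -0.001 0.05 0" --pt "1 0.075 -0.001 0.085 0" --pt "1 0.082 -0.001 0.115 0" --pt "1 0.082 -0.001 0.135 0" --pt "1 0.082 -0.001 0.145 0" --pt "1 0.082 -0.001 0.145 0" --pt "1 0.082 -0.001 0.145 0" --pt "1 0.082 -0.001 0.145 0" --pt "1 0.082 -0.001 0.145 0"

```text
t: 7.77
ee_pos: [546.9, 105.8, 259.3]
ee_rot: [179.8, -0.0, 88.9]
force: [-0.1, -0.1, -0.2]
gripper_width: 0.567
grasp_force: 41.6
```

Run:
```python
from h import *
s=arm.sense(); print(s['ee_pos'],s['ee_rot'],s['force'],s['gripper_width'])
```

```text
[546.87331176 105.83383393 259.3243991 ] [ 1.79832339e+02 -3.34417882e-02  8.89450550e+01] [-0.10839887 -0.05516997 -0.23478809] 0.5674148744457908
```

Request:
carry_out --pt "1 -0.001 -0.0015 0.005 0" --pt "1 -0.001 -0.0015 0.01 0" --pt "1 -0.001 -0.0015 0.016 0" --pt "1 -0.001 -0.0015 0.016 0" --pt "1 -0.001 -0.0015 0.016 0" --pt "1 -0.001 -0.0015 0.016 0"

```text
t: 8.27
ee_pos: [544.5, 105.3, 241.6]
ee_rot: [-180.0, 0.0, 89.0]
force: [0.3, -0.2, -0.4]
gripper_width: 0.56
grasp_force: 41.6
```

Request:
carry_out --pt "1 -0.0006 0.0007 0.002 0" --pt "1 -0.0006 0.0007 0.005 0" --pt "1 -0.0006 0.0007 0.008 0" --pt "1 -0.0006 0.0007 0.011 0" --pt "1 -0.0006 0.0007 0.014 0" --pt "1 -0.0006 0.0007 0.014 0" --pt "1 -0.0006 0.0007 0.014 0"

```text
t: 8.85
ee_pos: [545.1, 104.6, 227.4]
ee_rot: [-180.0, 0.0, 89.0]
force: [0.2, 0.1, 0.3]
gripper_width: 0.564
grasp_force: 41.6
```

Good alignment and no contact force. I'll keep lowering it.

Request:
carry_out --pt "1 0 0 0.003 0" --pt "1 0 0 0.006 0" --pt "1 0 0 0.009 0" --pt "1 0 0 0.012 0" --pt "1 0 0 0.015 0" --pt "1 0 0 0.017 0" --pt "1 0 0 0.017 0" --pt "1 0 0 0.017 0"

```text
t: 9.52
ee_pos: [545.2, 104.6, 210.5]
ee_rot: [-180.0, 0.0, 89.0]
force: [-0.7, -1.3, -0.6]
gripper_width: 0.562
grasp_force: 41.6
```

Request:
carry_out --pt "1 0 0 0.001 0" --pt "1 0 0 0.002 0" --pt "1 0 0 0.003 0" --pt "1 0 0 0.004 0" --pt "1 0 0 0.004 0" --pt "1 0 0 0.004 0"

```text
t: 10.02
ee_pos: [545.2, 104.6, 206.6]
ee_rot: [-180.0, 0.0, 89.0]
force: [-0.8, -0.2, -0.6]
gripper_width: 0.565
grasp_force: 41.6
```

Request:
carry_out --pt "1 0 0 0.001 0" --pt "1 0 0 0.001 0" --pt "1 0 0 0.002 0" --pt "1 0 0 0.002 0" --pt "1 0 0 0.002 0"

```text
t: 10.43
ee_pos: [545.3, 104.7, 206.1]
ee_rot: [180.0, 0.0, 89.0]
force: [-4.3, -0.8, 15.4]
gripper_width: 0.567
grasp_force: 43.1
```

Request:
carry_out --pt "1 0 0 -0.0015 0" --pt "0.5 0 0 -0.0015 0" --pt "0 0 0 -0.0015 0" --pt "-1 0 0 -0.0015 0" --pt "-1 0 0 -0.0015 0" --pt "-1 0 0 -0.005 0" --pt "-1 0 0 -0.025 0" --pt "-1 0 0 -0.055 0" --pt "-1 0 0 -0.09 0" --pt "-1 -0.01 0.002 -0.125 0"

```text
t: 11.27
ee_pos: [546.3, 96.5, 330.8]
ee_rot: [-179.9, -0.1, 89.2]
force: [0.9, -0.1, -0.6]
gripper_width: 0.999
grasp_force: 0.0
```

Request:
carry_out --pt "-1 -0.025 0.006 -0.025 0" --pt "-1 -0.06 0.015 -0.045 0" --pt "-1 -0.1 0.025 -0.06 0" --pt "-1 -0.14 0.035 -0.07 0" --pt "-1 -0.18 0.045 -0.072 0" --pt "-1 -0.22 0.055 -0.072 0" --pt "-1 -0.26 0.065 -0.072 0" --pt "-1 -0.3 0.075 -0.072 0" --pt "-1 -0.34 0.085 -0.072 0" --pt "-1 -0.38 0.095 -0.072 0"

```text
t: 12.1
ee_pos: [635.3, -288.6, 401.8]
ee_rot: [-180.0, -0.0, 89.0]
force: [0.3, -0.0, 0.4]
gripper_width: 0.998
grasp_force: 0.0
```

Request:
carry_out --pt "-1 -0.035 0.008 0 0" --pt "-1 -0.055 0.012 0 0" --pt "-1 -0.06 0.013 0 0" --pt "-1 -0.06 0.013 0 0" --pt "-1 -0.06 0.013 0 0" --pt "-1 -0.06 0.013 0 0" --pt "-1 -0.06 0.013 0 0"

```text
t: 12.68
ee_pos: [647.8, -344.8, 401.9]
ee_rot: [180.0, -0.1, 89.1]
force: [-0.1, 0.5, 0.8]
gripper_width: 1.0
grasp_force: 0.0
```

Run:
```python
from blobs import *
import pickle
s=arm.sense(); print(s['ee_pos'],s['ee_rot'])
c=cam('wrist'); pickle.dump(c,open('w3.pkl','wb')); print(blobs(c,(647,-269,9)))
u,v=map(int,proj(c,(647,-269,9)))
a=cv2.resize(c['img'][max(v-45,0):v+45,u-45:u+45],(400,400),interpolation=2)
S=cam('scene'); b=cv2.resize(S['img'][200:260,335:395],(400,400),interpolation=2)
cv2.imwrite('pics/w3.png',np.hstack([a,b])); print(u-45,v-45)
```

```text
[ 647.77327559 -344.75905605  401.92851987] [ 1.79985360e+02 -6.64147690e-02  8.91490985e+01]
(((327.2175598144531, 94.99150085449219), (51.25456619262695, 53.80513381958008), 3.501070976257324), array([ 646.5, -268.7,    9. ]))
282 50
```

View pics/w3.png

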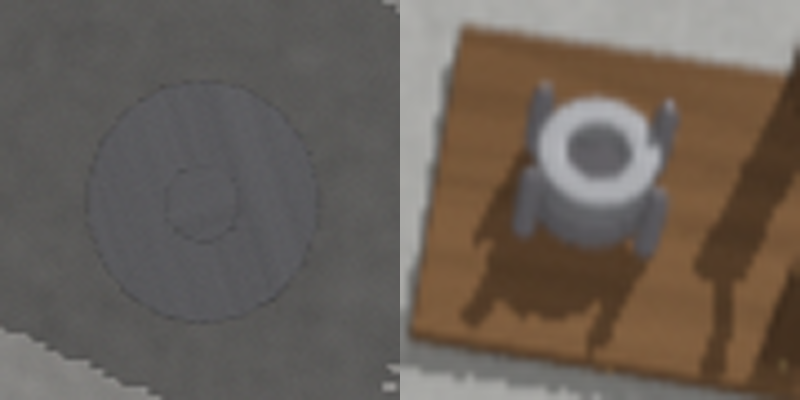

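The left crop shows the disc centred at about (327,95), boss in the middle. The right crop shows the spacer lying square in the pocket between the pins. Now I'll pick up the disc.

Request:
carry_out --pt "-1 0.03 -0.001 0.03 0" --pt "-1 0.055 -0.002 0.07 0" --pt "-1 0.072 -0.002 0.105 0" --pt "-1 0.076 -0.002 0.135 0" --pt "-1 0.076 -0.002 0.155 0" --pt "-1 0.076 -0.002 0.165 0" --pt "-1 0.076 -0.002 0.165 0" --pt "-1 0.076 -0.002 0.165 0" --pt "-1 0.076 -0.002 0.165 0"

```text
t: 13.53
ee_pos: [647.4, -271.7, 238.9]
ee_rot: [179.8, 0.1, 89.0]
force: [0.0, -0.4, 0.7]
gripper_width: 1.0
grasp_force: 0.0
```

Run:
```python
from h import *
s=arm.sense(); print(s['ee_pos'],s['ee_rot'],s['force'],s['gripper_width'])
```

```text
[ 647.42363834 -271.7079371   238.90343887] [1.79812130e+02 8.57038579e-02 8.89655656e+01] [ 0.02650134 -0.38241413  0.72911254] 1.0001025709697993
```

Request:
carry_out --pt "-1 0.0025 0 0.02 0" --pt "-1 0.0025 0 0.04 0" --pt "-1 0.0025 0 0.055 0" --pt "-1 0.0025 0 0.061 0" --pt "-1 0.0025 0 0.061 0" --pt "-1 0.0025 0 0.061 0" --pt "-1 0.0025 0 0.061 0"

```text
t: 14.12
ee_pos: [647.3, -268.8, 177.2]
ee_rot: [179.9, 0.0, 89.0]
force: [-0.9, -0.6, 0.0]
gripper_width: 1.0
grasp_force: 0.0
```

Request:
carry_out --pt "0 0 0 0.0005 0" --pt "1 0 0 0.0005 0" --pt "1 0 0 0.0005 0" --pt "1 0 0 0.0005 0" --pt "1 0 0 0.0005 0" --pt "1 0 0 0.0005 0" --pt "1 0 0 0.0005 0"

```text
t: 14.7
ee_pos: [647.0, -268.5, 176.2]
ee_rot: [179.9, 0.0, 89.0]
force: [-0.9, -0.0, 5.2]
gripper_width: 0.57
grasp_force: 41.1
```

Run:
```python
from h import *
s=arm.sense(); print(s['ee_pos'],s['ee_rot'],s['force'],s['gripper_width'])
```

```text
[ 646.99756863 -268.54645675  176.18996344] [1.79941714e+02 2.34286964e-02 8.89993089e+01] [-8.89599416e-01 -3.09866249e-03  5.19264311e+00] 0.5697498155614816
```

Request:
carry_out --pt "1 0 0 -0.01 0" --pt "1 0 0 -0.03 0" --pt "1 0.01 -0.003 -0.06 0" --pt "1 0.03 -0.009 -0.09 0" --pt "1 0.06 -0.018 -0.11 0" --pt "1 0.095 -0.028 -0.12 0" --pt "1 0.13 -0.038 -0.125 0" --pt "1 0.165 -0.048 -0.125 0" --pt "1 0.2 -0.058 -0.125 0" --pt "1 0.235 -0.069 -0.125 0"

```text
t: 15.53
ee_pos: [581.0, -30.6, 300.9]
ee_rot: [180.0, -0.0, 89.0]
force: [0.7, -0.6, -1.3]
gripper_width: 0.561
grasp_force: 41.6
```

Request:
carry_out --pt "1 0.035 -0.01 0 0" --pt "1 0.07 -0.02 0 0" --pt "1 0.1 -0.029 0 0" --pt "1 0.125 -0.036 0.005 0" --pt "1 0.135 -0.039 0.01 0" --pt "1 0.1365 -0.0393 0.02 0" --pt "1 0.1365 -0.0393 0.03 0" --pt "1 0.1365 -0.0393 0.03 0" --pt "1 0.1365 -0.0393 0.03 0" --pt "1 0.1365 -0.0393 0.03 0"

```text
t: 16.37
ee_pos: [545.3, 103.1, 270.0]
ee_rot: [-180.0, 0.1, 88.8]
force: [0.4, -0.2, -1.5]
gripper_width: 0.563
grasp_force: 41.6
```

Run:
```python
from h import *
s=arm.sense(); print(s['ee_pos'],s['ee_rot'],s['force'],s['gripper_width'],s['qd'].round(2))
```

```text
[545.30167024 103.13972805 270.04691791] [-1.79996207e+02  5.38661309e-02  8.88439437e+01] [ 0.38226882 -0.17665255 -1.47457151] 0.5632926354569872 [-0.34 -0.69 -0.37 -0.34 -0.09 -0.07 -0.12]
```

Request:
carry_out --pt "1 0.0013 0 0.008 0" --pt "1 0.0013 0 0.018 0" --pt "1 0.0013 0 0.025 0" --pt "1 0.0013 0 0.027 0" --pt "1 0.0013 0 0.027 0" --pt "1 0.0013 0 0.027 0" --pt "1 0.0013 0 0.027 0" --pt "1 0.0013 0 0.027 0"

```text
t: 17.03
ee_pos: [545.0, 106.3, 243.5]
ee_rot: [180.0, -0.0, 89.0]
force: [-0.0, 0.2, -1.7]
gripper_width: 0.565
grasp_force: 41.6
```

Request:
carry_out --pt "1 -0.0015 0.0002 0.001 0" --pt "1 -0.0015 0.0002 0.002 0" --pt "1 -0.0015 0.0002 0.002 0" --pt "1 -0.0015 0.0002 0.002 0" --pt "1 -0.0015 0.0002 0.002 0"

```text
t: 17.45
ee_pos: [545.0, 104.8, 241.2]
ee_rot: [180.0, -0.0, 89.0]
force: [-0.3, -0.1, -2.2]
gripper_width: 0.565
grasp_force: 41.6
```

Request:
carry_out --pt "1 -0.0001 0.0002 0.003 0" --pt "1 -0.0001 0.0002 0.006 0" --pt "1 -0.0001 0.0002 0.009 0" --pt "1 -0.0001 0.0002 0.012 0" --pt "1 -0.0001 0.0002 0.014 0" --pt "1 -0.0001 0.0002 0.015 0" --pt "1 -0.0001 0.0002 0.0155 0" --pt "1 -0.0001 0.0002 0.0155 0"

```text
t: 18.12
ee_pos: [545.2, 104.7, 225.6]
ee_rot: [-180.0, 0.0, 89.0]
force: [0.1, -0.1, -0.5]
gripper_width: 0.565
grasp_force: 41.6
```

Request:
carry_out --pt "1 0 0 0.0007 0" --pt "1 0 0 0.0014 0" --pt "1 0 0 0.002 0" --pt "1 0 0 0.002 0" --pt "1 0 0 0.002 0"

```text
t: 18.53
ee_pos: [545.3, 104.7, 224.1]
ee_rot: [180.0, -0.0, 89.0]
force: [-2.1, -0.0, 4.2]
gripper_width: 0.566
grasp_force: 42.1
```

The disc is seated at the predicted height, 18 mm above the spacer's. Release and lift.

Request:
carry_out --pt "1 0 0 -0.001 0" --pt "0.5 0 0 -0.001 0" --pt "0 0 0 -0.001 0" --pt "-1 0 0 -0.001 0" --pt "-1 0 0 -0.001 0" --pt "-1 0 0 -0.005 0" --pt "-1 0 0 -0.025 0" --pt "-1 0 0 -0.06 0" --pt "-1 0 0 -0.095 0" --pt "-1 0 0 -0.13 0"

```text
t: 19.37
ee_pos: [544.9, 104.6, 355.3]
ee_rot: [-180.0, 0.0, 89.0]
force: [0.8, 0.2, -0.1]
gripper_width: 1.003
grasp_force: 0.0
```

Request:
carry_out --pt "-1 0 0 -0.03 7" --pt "-1 0 0 -0.06 14" --pt "-1 0 0 -0.09 21" --pt "-1 0 0 -0.106 28" --pt "-1 0 0 -0.106 35" --pt "-1 0 0 -0.106 42" --pt "-1 0 0 -0.106 49" --pt "-1 0 0 -0.106 56" --pt "-1 0 0 -0.106 63" --pt "-1 0 0 -0.106 70"

```text
t: 20.2
ee_pos: [545.1, 104.6, 460.0]
ee_rot: [-180.0, -0.0, 18.7]
force: [-0.9, 0.4, -1.3]
gripper_width: 1.005
grasp_force: 0.0
```

Request:
carry_out --pt "-1 0 0 0 7" --pt "-1 0 0 0 14" --pt "-1 0 0 0 20" --pt "-1 0 0 0 20" --pt "-1 0 0 0 20" --pt "-1 0 0 0 20"

```text
t: 20.7
ee_pos: [545.1, 104.7, 459.8]
ee_rot: [-180.0, -0.0, -0.8]
force: [0.9, -1.0, -0.0]
gripper_width: 0.999
grasp_force: 0.0
```

Run:
```python
from h import *
s=arm.sense(); print(s['ee_pos'],s['ee_rot'],s['joint_positions'].round(1))
D=cam('side');S=cam('scene')
a=cv2.resize(D['img'][90:220,250:350],(400,520),interpolation=2); b=cv2.resize(S['img'][160:260,330:450],(400,333),interpolation=2)
o=np.zeros((520,800,3),np.uint8);o[:,:400]=a;o[:333,400:]=b
cv2.imwrite('pics/w4.png',o)
th=np.radians(-1.2);o=np.array([545.3,104.5,0]);Rz=Ro.from_euler('z',th).as_matrix()
for sx in(-40,40):
    for nm,c in(('side',D),('scene',S)): print(nm,sx,proj(c,o+Rz@np.array([sx,85-172*np.cos(1.9),85+172*np.sin(1.9)])))
```

```text
[545.13534105 104.6935846  459.82544423] [-1.79994413e+02 -4.03983694e-03 -8.16568399e-01] [ -29.5   18.5   17.7  100.1   -6.3   62.4 -100.6]
side -40 (np.float64(279.5364282957417), np.float64(105.6982404528391))
scene -40 (np.float64(437.42492708406587), np.float64(173.73502799928286))
side 40 (np.float64(306.180963935006), np.float64(100.69817853284573))
scene 40 (np.float64(437.1014644786326), np.float64(203.3140191079553))
```

View pics/w4.png

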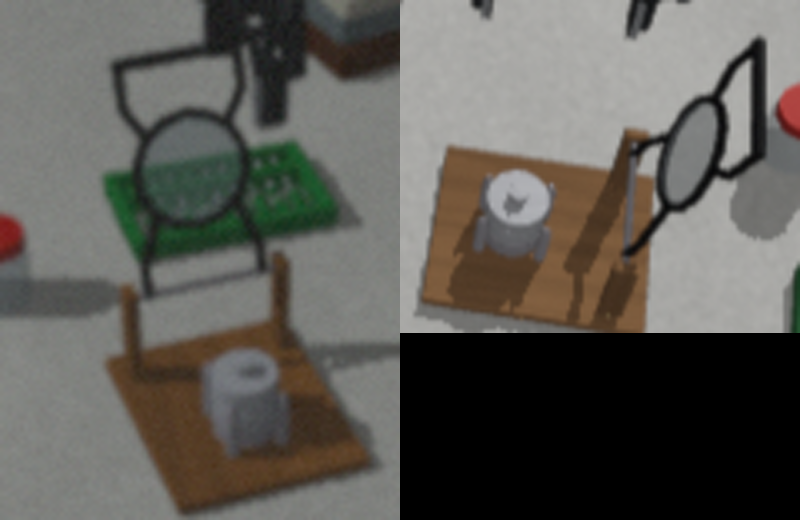

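The left (side) crop shows the disc boss up on the stack and the magnifier bar from (115,68) to (240,50). In full side pixels its ends are at about (279,107) and (310,103). Both this and the right (scene) crop match my predicted bar, so I'll go above it.

Request:
carry_out --pt "-1 0 -0.02 0 0.4" --pt "-1 0 -0.05 0 0.4" --pt "-1 0.001 -0.085 0 0.4" --pt "-1 0.001 -0.115 0 0.4" --pt "-1 0.001 -0.135 0 0.4" --pt "-1 0.001 -0.14 0 0.4" --pt "-1 0.001 -0.14 0.01 0.4" --pt "-1 0.001 -0.14 0.02 0.4" --pt "-1 0.001 -0.14 0.02 0.4" --pt "-1 0.001 -0.14 0.02 0.4" --grip_force 30

```text
t: 21.63
ee_pos: [548.7, 242.6, 438.5]
ee_rot: [179.9, 0.1, -1.5]
force: [-1.5, 0.1, -0.2]
gripper_width: 0.999
grasp_force: 0.0
```

Request:
carry_out --pt "-1 0 0 0.012 0" --pt "-1 0 0 0.024 0" --pt "-1 0 0 0.034 0" --pt "-1 0 0 0.036 0" --pt "-1 0 0 0.036 0" --pt "-1 0 0 0.036 0"

```text
t: 22.13
ee_pos: [548.7, 244.6, 403.6]
ee_rot: [180.0, 0.0, -1.4]
force: [1.0, -1.3, 0.1]
gripper_width: 1.004
grasp_force: 0.0
```

Request:
carry_out --pt "0 0 0 0 0" --pt "0.5 0 0 0 0" --pt "0.7 0 0 0 0" --pt "0.8 0 0 0 0" --pt "1 0 0 0 0" --pt "1 0 0 0 0" --pt "1 0 0 0 0" --pt "1 0 0 0 0"

```text
t: 22.8
ee_pos: [548.7, 244.3, 403.9]
ee_rot: [180.0, 0.0, -1.4]
force: [0.1, -1.6, 2.1]
gripper_width: 0.1
grasp_force: 29.3
```

Run:
```python
from h import *
s=arm.sense(); print(s['t'],s['ee_pos'],s['ee_rot'],s['force'],s['gripper_width'],s['grasp_force'])
p=s['ee_pos']; th=np.radians(s['ee_rot'][2])
# arc relative to now, in tool axes (stand yaw -1.2, tool yaw th)
R=Ro.from_euler('xyz',s['ee_rot'],degrees=True).as_matrix()
n=np.array([np.sin(np.radians(1.2)),np.cos(np.radians(1.2)),0])
f=lambda a:n*(-172*np.cos(a))+np.array([0,0,172*np.sin(a)])
for a in np.linspace(1.9,np.pi/4,25): print(round(a,3),(R.T@(f(a)-f(1.9))).round(1))
```

```text
22.8 [548.69555567 244.3389088  403.85050039] [ 1.79978964e+02  3.35695010e-04 -1.41014370e+00] [ 0.07527631 -1.62220667  2.09405388] 0.09980590347778096 29.257533252239227
1.9 [0. 0. 0.]
1.854 [ 0.   7.6 -2.4]
1.807 [ 0.1 15.3 -4.5]
1.761 [ 0.1 23.1 -6.1]
1.714 [ 0.1 31.  -7.5]
1.668 [ 0.1 39.  -8.4]
1.621 [ 0.2 46.9 -9. ]
1.575 [ 0.2 54.9 -9.2]
1.528 [ 0.2 62.9 -9.1]
1.482 [ 0.3 70.9 -8.5]
1.436 [ 0.3 78.8 -7.6]
1.389 [ 0.3 86.7 -6.4]
1.343 [ 0.3 94.5 -4.7]
1.296 [  0.4 102.2  -2.8]
1.25 [  0.4 109.9  -0.4]
1.203 [  0.4 117.4   2.3]
1.157 [  0.5 124.8   5.3]
1.11 [  0.5 132.    8.7]
1.064 [  0.5 139.1  12.4]
1.018 [  0.5 146.   16.5]
0.971 [  0.6 152.7  20.8]
0.925 [  0.6 159.1  25.5]
0.878 [  0.6 165.4  30.4]
0.832 [  0.6 171.4  35.7]
0.785 [  0.7 177.2  41.2]
```

Bar gripped (opening 0.10, about 8.5 mm). I'll swing it along the arc, about 8 mm per row.

Request:
carry_out --pt "1 0 0.004 -0.001 0" --pt "1 0 0.0076 -0.0024 0" --pt "1 0 0.0153 -0.0045 0" --pt "1 0 0.0231 -0.0061 0" --pt "1 0 0.031 -0.0075 0" --pt "1 0 0.039 -0.0084 0" --pt "1 0 0.039 -0.0084 0"

```text
t: 23.38
ee_pos: [547.9, 203.1, 412.7]
ee_rot: [180.0, -0.0, -1.6]
force: [-1.3, 0.9, 4.6]
gripper_width: 0.106
grasp_force: 30.3
```

Request:
carry_out --pt "1 0 0.0079 -0.0006 0" --pt "1 0 0.0159 -0.0008 0" --pt "1 0 0.0239 -0.0007 0" --pt "1 0 0.0319 -0.0001 0" --pt "1 0 0.0398 0.0008 0" --pt "1 0 0.0477 0.002 0" --pt "1 0 0.0555 0.0037 0" --pt "1 0 0.0632 0.0056 0" --pt "1 0 0.0632 0.0056 0"

```text
t: 24.13
ee_pos: [546.3, 140.1, 405.9]
ee_rot: [179.9, -0.0, -1.5]
force: [3.2, -0.2, -0.1]
gripper_width: 0.102
grasp_force: 30.2
```

Request:
carry_out --pt "1 0 0.0077 0.0024 0" --pt "1 0 0.0152 0.0051 0" --pt "1 0 0.0226 0.0081 0" --pt "1 0 0.0298 0.0115 0" --pt "1 0 0.0369 0.0152 0" --pt "1 0 0.0438 0.0193 0" --pt "1 0 0.0505 0.0236 0" --pt "1 0 0.0569 0.0283 0" --pt "1 0 0.0569 0.0283 0"

```text
t: 24.88
ee_pos: [544.8, 83.9, 377.1]
ee_rot: [179.9, 0.0, -1.5]
force: [3.9, -1.1, -0.3]
gripper_width: 0.104
grasp_force: 30.2
```

Request:
carry_out --pt "1 0 0.006 0.005 0" --pt "1 0 0.0121 0.0103 0" --pt "1 0 0.018 0.0157 0" --pt "1 0 0.018 0.0157 0" --pt "1 0 0.018 0.0157 0" --pt "1 0 0.018 0.0157 0"

```text
t: 25.38
ee_pos: [544.4, 67.0, 362.1]
ee_rot: [180.0, 0.0, -1.4]
force: [3.0, -0.8, 1.9]
gripper_width: 0.099
grasp_force: 30.4
```

Run:
```python
from h import *
s=arm.sense(); print(s['t'],s['ee_pos'],s['ee_rot'],s['force'],s['gripper_width'],s['grasp_force'])
y=s['ee_pos'][1]-189.5; z=s['ee_pos'][2]-156-85; print(np.degrees(np.arctan2(z,-y)),np.hypot(y,z))
D=cam('side');S=cam('scene')
a=cv2.resize(D['img'][90:220,250:350],(400,520),interpolation=2); b=cv2.resize(S['img'][160:260,330:450],(400,333),interpolation=2)
o=np.zeros((520,800,3),np.uint8);o[:,:400]=a;o[:333,400:]=b
cv2.imwrite('pics/w5.png',o)
```

```text
25.3833 [544.38015268  66.99625153 362.1234177 ] [ 1.79970373e+02  8.45596097e-03 -1.42597040e+00] [ 3.03886706 -0.80315791  1.94535589] 0.09880270726939164 30.39652705192566
44.675379876333785 172.27318626061182
```

View pics/w5.png

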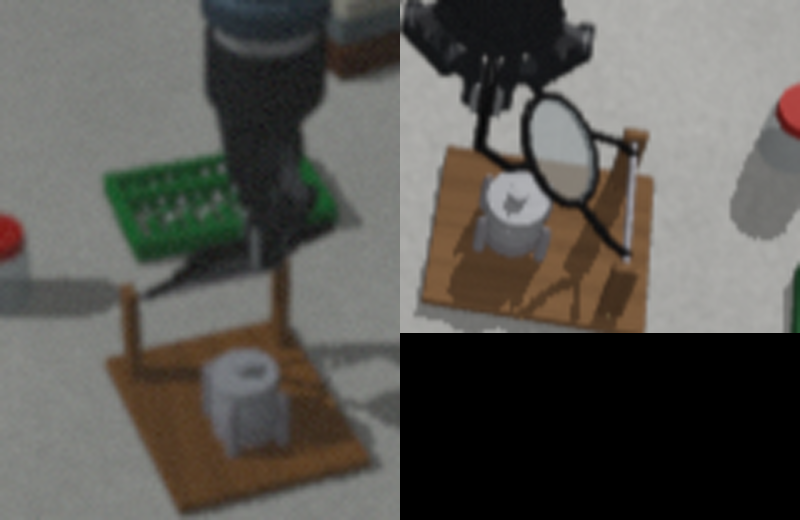

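The picture shows the magnifier held at about 45° in the gripper and the stack undisturbed. The pose gives 44.7° with a bar radius of 172.3 mm. I'll let it settle, then hand in.

Request:
carry_out --pt "1 0 0 0 0" --pt "1 0 0 0 0" --pt "1 0 0 0 0" --pt "1 0 0 0 0"

```text
t: 25.82
ee_pos: [544.3, 67.4, 362.6]
ee_rot: [180.0, -0.0, -1.4]
force: [4.7, -3.6, 1.8]
gripper_width: 0.102
grasp_force: 30.5
```

```bash
python3 -c "
from cell import arm
print(arm.sense()['ee_pos'],arm.hand_in())"
```

```text
the job is handed in; nothing more can be done
[544.33515042  67.431073   362.5630928 ] None
```

I handed the job in at about 26 s: the spacer and disc are stacked on the puck with the boss up, and the gripper is holding the magnifier at about 45° over them (44.7° by the last estimate); I never went near the jar, abacus or compass.

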